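Pass the bowl of spare pawns between the box and the lamp

ROBOT

A 7-joint arm with a two-finger parallel gripper is mounted at the origin on the work surface. World frame = base frame: x ahead of the robot, y to its left, z up, the work surface at z = 0. Lengths are in m, angles in rad, forces in N, time in s.
With the tool pointing down it reaches from about 0.425 to 0.825 m from the base axis. Payload 3.6 kg.
Tool frame: the origin (TCP) lies at the very end of the fingers, on their centre line; the grasp point (between the pads) lies 19 mm behind it (ctrl.tcp_to_grasp is the distance from the TCP to the grasp point, in m); z points along the fingers, y is the line along which they close (so a half turn about z gives the same grasp; the last joint's range is limited). The gripper opens to 85 mm and grips with 20 to 120 N. Pads are 22 mm wide; open, the fingers measure 114 mm over their backs; the gripper's body (76 mm by 85 mm) begins 54 mm behind the grasp point. The pads swing forward as they close: fully open they stand 13 mm farther back than shut.
Start: joints at [1.198, 0.615, -0.013, 1.423, 0.008, 1.103, -0.04], TCP at [0.22, -0.611, 0.231] pointing down, gripper open.
Joint ranges: [-3.12, 3.12], [-0.3, 2.06], [-1.34, 1.32], [0.26, 2.42], [-1.36, 4.5], [0.01, 1.98], [-2.84, 2.84]. Speed limits (rad/s): [2.79, 2.79, 3.14, 3.14, 3.14, 3.14, 3.14].

INTERFACE

Orientations are given as a unit quaternion [w, x, y, z].
In Python, from workcell import sensors, eyes, finish_job, ctrl gives the robot as it stands.
- The arm moves only by the tool carry_out, never from a script. Its argument "increments" is a list of rows, each a list of 2 entries, a list of its own where there are three numbers: the shift along the tool's x, y, z as a fraction of full scale, then the turn about the tool's z as a fraction of full scale. A call has 1 to 10 rows; each row is the pose to reach, as a shift and turn from the pose commanded when the call began, along the tool's axes at that moment, turning the shorter way round; what a row does not reach only later rows make up. Full scale, the value 1, is 300 mm for a shift and pi rad for a turn. A row lasts 1/10 s, in which the tool goes at most 50 mm and 8.59 degrees, less where a joint would pass 70% of its speed; a pose out of reach is approached as far as the arm can. A call with a number of a shift or a turn outside -1 to 1 is refused whole. A call with a gripper value outside its range is refused whole. "jaw" is the opening, from 0 (shut) to 1 (fully open), set as the call begins (left out, the last holds). The fingers move at their own pace and stop on an object; "grip_force" is the grip in N (left out, the last holds). Time passes only in rows, so rows that repeat a pose let the fingers close. It gives the time, the measured TCP pose, the force, the opening and the grip force at its end, in the units of the state.
- sensors.get_obs(): the state, without advancing time (a new reading comes with each control period).
- eyes.get_image(name): name is "scene" or "top" or "wrist"; returns a dict with "img" (480x640x3 uint8, red, green, blue), "range_z" (480x640 float32, m along the optical axis (not along the pixel's ray), 0 where there is no reading), "mtx" (3x3 intrinsics, pixels), "camera_from_world" (4x4, takes a point from world to camera coordinates). Camera axes: x right, y up, looking along -z (the intrinsics and any distortion apply to the point x, -y, -z); pixel columns grow to the right and rows downward; lengths in m; the calibration is good to about 2 mm. A picture is of the moment at which its call begins.
- finish_job(): hands the job in; it is judged then, once.
The state is a dict: "clock": time; "q": joint angles; "joint_vel": joint speeds; "tau": joint torques, N m; "ee_pos": TCP position; "eef_rot": TCP orientation; "contact_force": force on the tool from outside, world axes, zero at the start; "ft_torque": the same for the moment, N m; "grip_width": finger opening in m; "finger_force": force on a finger pad.
Only numpy, scipy, OpenCV 4.12 (cv2) and the standard library are available. Lean on these libraries where they do the work, as an engineer would, in place of code of your own. Each camera call takes 0.05 s, during which the arm holds its last target. There are 200 camera calls.

TASK

Pass the bowl of spare pawns to the other player: slide it across the table by pushing it from outside with your fingers, through the narrow gap between the beech box and the lamp, until its foot stands wholly on the cork mat on the other side, and take your hand away. Keep the bowl flat on the table all the way, without gripping it or reaching inside it, spill no pawn and do not jam the bowl hard against the box or the lamp. Leave the knight, the rook and the cup standing where they are.

Things in the scene. Friction and masses are not known exactly. Their poses are not given: they have to be found in the camera images.
- bowl: round steel bowl holding four loose plastic pawns, open at the top, 0.21 to 0.37 kg in all, slides evenly on the table and stops when slow pushing (below 0.1 m/s) stops; rolled rim 120 mm in outer diameter (its widest part) at 47 mm above the table, total height 50 mm, sides taper inward to a flat foot 80 mm in diameter; origin at the centre of the foot's underside, on the table, z up; it may be turned any way about z
- bowl_inside: inner wall of the bowl and the inner half of its rolled rim (part of the bowl, same origin and axes as bowl): never touch it with the fingers
- mat: thin round cork mat lying flat on the table, 150 mm in diameter, 1 mm thick (no step to climb, the bowl slides onto it), where the bowl must end; origin at its centre; always on the other side of the gap from the bowl
- box: lidded beech box of chessmen, full and heavy, does not move; 85 mm along its x, 160 mm along its y, 65 mm tall, upright flat sides; origin at the centre of its underside; its flat +x side is one wall of the gap, so the gap is passed along its y axis. A sliding top runs along y on it and may stick out up to 15 mm beyond its -y end, 54 to 61 mm above the table
- lamp: compact aluminium lamp, weighted, does not move; upright cylindrical base 100 mm in diameter and 62 mm high with a white button on top, the other wall of the gap; origin at the centre of the base's underside; it stands beyond the box's +x side, 128 to 134 mm clear between box side and lamp base. Its thin stem and small round head (80 mm wide, 195 to 235 mm above the table) lean away from the box: the head's centre is 42 mm along the lamp's +x from its origin
- knight: white porcelain chess knight, loose, foot 38 mm in diameter, 70 mm tall, bystander; origin at the centre of its underside
- rook: black plastic chess rook, loose, foot 34 mm in diameter, 52 mm tall, bystander; origin at the centre of its underside
- cup: blue ceramic coffee cup, loose, 72 mm in diameter, 62 mm tall, handle at its +y, bystander; origin at the centre of its underside
- pawn1: loose plastic pawn lying on its side in the bowl (black), base 22 mm in diameter, 36 mm tall, 12 g; origin under the middle of its length, its axis along x
- pawn2: loose plastic pawn lying on its side in the bowl (white), base 22 mm in diameter, 36 mm tall, 12 g; origin under the middle of its length, its axis along x
- pawn3: loose plastic pawn lying on its side in the bowl (black), base 22 mm in diameter, 36 mm tall, 12 g; origin under the middle of its length, its axis along x
- pawn4: loose plastic pawn lying on its side in the bowl (white), base 22 mm in diameter, 36 mm tall, 12 g; origin under the middle of its length, its axis along x

How it is judged:
By the outcome, as a careful person would: the job done as asked, in the order asked, and still so for the second after the job is handed in, with the robot touching nothing.
It also fails if it takes over 64 s, if anything falls off the work surface, if the arm or the gripper's body presses on something with over 40 N, if the wrist force passes 120 N, or if a joint passes its speed limit or range.

## Working session

There is one attempt and no reset: what is moved stays moved. The work goes in short steps, Python scripts to look and compute and a tool call to move; the robot and the scene stay as the last step left them, time stands still between calls to the robot, and variables do not carry over. Pictures are saved under pics/ and viewed, at most 10 in all, crops included, and the job is handed in when it is done.

Besides the shell and the picture viewer there is one more tool, called after "Request:" as name([rows], argument=value, ...), one row to a line, values as JSON. carry_out: Moves the arm, as the interface text tells. Its arguments: {"type":"object","properties":{"increments":{"type":"array"},"jaw":{"type":"number"},"grip_force":{"type":"number"}},"required":["increments"]}

```bash
mkdir -p pics
cat > h.py <<'E'
from workcell import sensors, eyes, finish_job, ctrl
import numpy as np, cv2
def shot(n,f=None):
    d=eyes.get_image(n)
    if f: cv2.imwrite('pics/'+f,d['img'][:,:,::-1])
    return d
def cloud(d):
    z=d['range_z'];v,u=np.indices(z.shape);K=d['mtx']
    x=(u-K[0,2])/K[0,0]*z;y=-(v-K[1,2])/K[1,1]*z
    P=np.stack([x,y,-z,np.ones_like(z)],-1)
    W=P@np.linalg.inv(d['camera_from_world']).T
    W=W[...,:3];W[z==0]=np.nan
    return W
E
python3 - <<'E'
from h import *
for n in ('top','scene'):
    d=shot(n,n+'0.png');W=cloud(d);np.savez(n+'0.npz',W=W,img=d['img'])
    print(n,np.linalg.inv(d['camera_from_world'])[:3,3].round(3), d['mtx'].round(0).tolist())
print({k:np.round(v,3) for k,v in sensors.get_obs().items()})
E
```

```text
top [0.42  0.039 1.   ] [[481.0, 0.0, 313.0], [0.0, 481.0, 242.0], [0.0, 0.0, 1.0]]
scene [ 0.362 -0.461  0.466] [[438.0, 0.0, 320.0], [0.0, 438.0, 242.0], [0.0, 0.0, 1.0]]
{'clock': np.float64(0.1), 'q': array([ 1.199,  0.616, -0.013,  1.425,  0.008,  1.103, -0.04 ]), 'joint_vel': array([ 0.   , -0.003, -0.002, -0.004, -0.001,  0.001, -0.001]), 'tau': array([ 1.0000e-03, -4.7039e+01,  2.6000e-01, -1.7157e+01,  1.0000e-02,
        6.0000e-03,  0.0000e+00]), 'ee_pos': array([ 0.22 , -0.611,  0.23 ]), 'eef_rot': array([-0.001,  0.985,  0.172, -0.   ]), 'contact_force': array([0.536, 1.171, 0.171]), 'ft_torque': array([ 0.051, -0.002, -0.053]), 'finger_force': np.float64(0.0), 'grip_width': np.float64(0.085)}
```

View pics/top0.png

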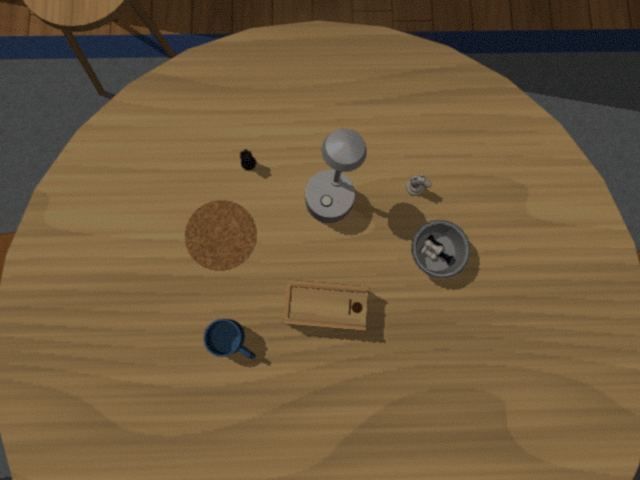

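View pics/scene0.png

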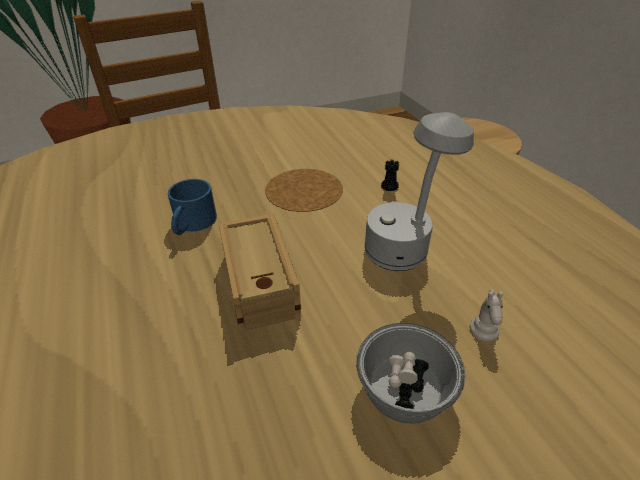

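The top view shows the bowl at (441,249), mat at (221,235), box about (328,306), lamp base (330,196), knight (417,186), rook (248,160) and cup (225,338). The path runs right to left in the image, between box and lamp.

```bash
cat > m.py <<'E'
from h import *
def circ(p): # min enclosing circle
    c,r=cv2.minEnclosingCircle((p*1000).astype(np.float32).reshape(-1,1,2));return np.round(c,1),round(r,1)
def run(W,img):
    z=W[...,2]
    def reg(c,w,lo,hi):
        u,v=c;m=np.zeros(z.shape,bool);m[v-w:v+w,u-w:u+w]=1
        return W[m&(z>lo)&(z<hi)][:,:2]
    print('bowl rim',circ(reg((441,249),36,.040,.06)))
    print('lamp base',circ(reg((325,200),34,.056,.068)))
    b=reg((328,306),50,.05,.075);r=cv2.minAreaRect((b*1000).astype(np.float32));print('box',r)
    hi=reg((328,306),50,.0615,.075);print('box tops',cv2.minAreaRect((hi*1000).astype(np.float32)))
    print('lamp head',circ(reg((345,150),34,.15,.25)))
    for n,c,w,h in(('knight',(417,186),16,.01),('rook',(248,160),16,.01),('cup',(225,338),36,.045)):print(n,circ(reg(c,w,h,.1)))
    hsv=cv2.cvtColor(img,cv2.COLOR_RGB2HSV)
    a=cv2.cvtColor(img,cv2.COLOR_RGB2LAB)[...,1].astype(int)
    m=np.zeros(z.shape,bool);m[195:275,180:262]=1
    # cork: redder than wood
    t=cv2.threshold(a[195:275,180:262].astype(np.uint8),0,255,cv2.THRESH_OTSU)[1]
    t=cv2.morphologyEx(t,cv2.MORPH_OPEN,np.ones((5,5)))
    mm=np.zeros(z.shape,bool);mm[195:275,180:262]=t>0
    print('mat',circ(W[mm][:,:2]),W[mm][:,:2].mean(0))
if __name__=='__main__':
    d=np.load('top0.npz');run(d['W'],d['img'])
E
python3 m.py
```

```text
bowl rim (array([ 558.6, -234.3]), 60.6)
lamp base (array([673.6, -13.5]), 50.2)
box ((451.1805725097656, 0.3383941650390625), (160.40423583984375, 84.8631362915039), 83.91582489013672)
box tops ((451.1985778808594, 0.5073165893554688), (160.0644073486328, 84.8631362915039), 83.91582489013672)
lamp head (array([711.8, -31.9]), 39.5)
knight (array([ 698.6, -202.1]), 21.4)
rook (array([758.2, 157.3]), 15.0)
cup (array([383. , 188.7]), 51.4)
mat (array([604.2, 216.9]), 75.9) [nan nan]
```

Box frame: ey=(0.106, 0.994). The gap is about 130 mm, with its centre line at u=107.5 mm. The bowl is at u=131.6, v=-222 and the mat at u=129, v=231. I'll use half-open fingers as a two-point cradle.

Request:
carry_out([
  [[0.17, -0.06, 0], -0.09],
  [[0.33, -0.12, 0], -0.18],
  [[0.5, -0.18, 0], -0.27],
  [[0.67, -0.25, 0], -0.356],
  [[0.67, -0.25, 0], -0.356],
  [[0.67, -0.25, 0], -0.356],
  [[0.67, -0.25, 0], -0.356],
  [[0.67, -0.25, 0], -0.356],
  [[0.67, -0.25, 0], -0.356],
], jaw=0.8)

```text
clock: 1.0
ee_pos: [0.3836, -0.4726, 0.2307]
eef_rot: [-0.001, 0.744, 0.668, 0.0]
contact_force: [0.6, 0.3, 0.0]
grip_width: 0.0684
finger_force: 0.0
```

```bash
cat >> h.py <<'E'
from scipy.spatial.transform import Rotation as R
ey=np.array([.1060,.9944]);ex=np.array([.9944,-.1060]);B=np.array([.4512,.0003])
def bf(p): p=np.asarray(p)[...,:2]-B; return np.stack([p@ex,p@ey],-1)
def st():
    o=sensors.get_obs();q=o['eef_rot'];r=R.from_quat([q[1],q[2],q[3],q[0]]).as_matrix()
    uv=bf(o['ee_pos']);print('t',o['clock'],'uv mm',(uv*1e3).round(1),'z',o['ee_pos'][2].round(4),'w',o['grip_width'].round(4),'F',o['contact_force'].round(1))
    print('turn needed deg (about tool z)',np.degrees(np.arctan2(r[1,1],r[0,1])-np.arctan2(ex[1],ex[0])).round(2),'toolz',r[:,2].round(3),'q7',o['q'][6].round(2))
    return o,r
def goto(u,v,z):
    o,r=st();p=B+u/1e3*ex+v/1e3*ey
    print('shift frac',(r.T@(np.array([*p,z])-o['ee_pos'])/.3).round(4))
E
python3 -c "
from h import *
goto(131.6,-325,.1)"
```

```text
Traceback (most recent call last):
  File "h.py", line 23, in goto
    o,r=st();p=B+u/1e3*ex+v/1e3*ey
        ~~^^
  File "h.py", line 19, in st
    uv=bf(o['ee_pos']);print('t',o['clock'],'uv mm',(uv*1e3).round(1),'z',o['ee_pos'][2].round(4),'w',o['grip_width'].round(4),'F',o['contact_force'].round(1))
                                                                                                      ^^^^^^^^^^^^^^^^^^^^^
AttributeError: 'float' object has no attribute 'round'
```

```bash
sed -i "s/o\['grip_width'\].round(4)/round(o['grip_width'],4)/" h.py; python3 -c "
from h import *
goto(131.6,-325,.1)"
```

```text
t 1.0 uv mm [ -17.1 -477.5] z 0.2307 w 0.0684 F [0.6 0.3 0. ]
turn needed deg (about tool z) -0.04 toolz [-0.001  0.001 -1.   ] q7 0.57
shift frac [0.508  0.4958 0.4358]
```

Request:
carry_out([
  [[0.1, 0.1, 0.05], 0],
  [[0.2, 0.2, 0.12], 0],
  [[0.3, 0.3, 0.2], 0],
  [[0.4, 0.4, 0.3], 0],
  [[0.508, 0.496, 0.42], 0],
  [[0.508, 0.496, 0.55], 0],
  [[0.508, 0.496, 0.65], 0],
  [[0.508, 0.496, 0.7], 0],
  [[0.508, 0.496, 0.7], 0],
  [[0.508, 0.496, 0.7], 0],
])

```text
clock: 2.0
ee_pos: [0.5487, -0.3381, 0.0224]
eef_rot: [0.001, 0.744, 0.668, 0.0]
contact_force: [-0.5, -0.0, -0.0]
grip_width: 0.0684
finger_force: 0.0
```

Run:
```python
from h import *
goto(131.6,-325,.018)
d=shot('scene','s1.png')
```

```text
t 2.0 uv mm [ 132.9 -326.2] z 0.0224 w 0.0684 F [-0.5 -0.  -0. ]
turn needed deg (about tool z) -0.11 toolz [ 0.002 -0.001 -1.   ] q7 0.17
shift frac [ 0.0039 -0.0042  0.0147]
```

View pics/s1.png

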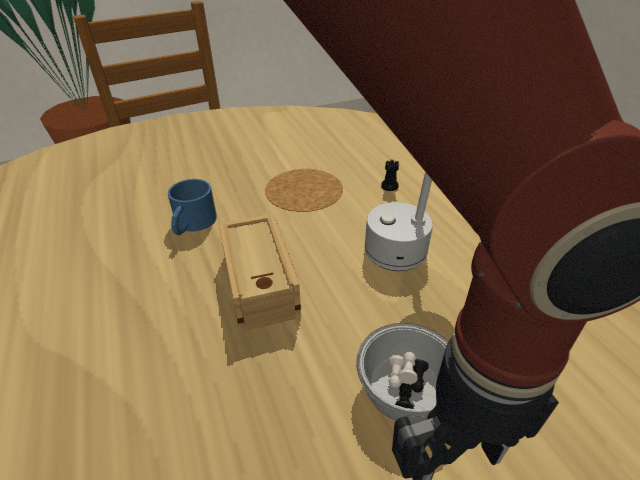

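Request:
carry_out([
  [[0.02, -0.004, 0.01], 0],
  [[0.05, -0.004, 0.014], 0],
  [[0.08, -0.004, 0.014], 0],
  [[0.1, -0.004, 0.014], 0],
  [[0.115, -0.004, 0.014], 0],
  [[0.13, -0.004, 0.014], 0],
  [[0.145, -0.004, 0.014], 0],
  [[0.16, -0.004, 0.014], 0],
  [[0.175, -0.004, 0.014], 0],
  [[0.19, -0.004, 0.014], 0],
])

```text
clock: 3.05
ee_pos: [0.5528, -0.2808, 0.0171]
eef_rot: [0.0, 0.744, 0.668, -0.0]
contact_force: [-0.6, -1.7, -0.3]
grip_width: 0.0682
finger_force: 0.9
```

```bash
cat >> h.py <<'E'
def bowl():
    W=cloud(shot('top'));z=W[...,2];q=bf(W)*1e3
    from scipy.optimize import least_squares
    h=np.load('last.npy') if __import__('os').path.exists('last.npy') else np.array([131.6,-221.8])
    m=(z>.041)&(z<.054)&(np.hypot(*(np.nan_to_num(q,nan=9e3)-h).transpose(2,0,1))<75)&(np.nan_to_num(q[...,0])>46)
    p=q[m]
    f=least_squares(lambda c:np.hypot(*(p-c).T)-57.5,h,loss='soft_l1',f_scale=2)
    print('bowl uv',f.x.round(1),len(p),'rms',np.sqrt(np.mean(f.fun**2)).round(2));np.save('last.npy',f.x);return f.x
E
python3 -c "
from h import *
st();bowl();d=np.load('top0.npz')"
```

```text
t 3.05 uv mm [ 130.9 -268.8] z 0.0171 w 0.0682 F [-0.6 -1.7 -0.3]
turn needed deg (about tool z) -0.06 toolz [-0.    -0.001 -1.   ] q7 0.08
bowl uv [ 129.6 -209.8] 831 rms 4.99
```

Request:
carry_out([
  [[0.015, -0.003, 0], 0],
  [[0.035, -0.009, 0], 0],
  [[0.06, -0.015, 0], 0],
  [[0.085, -0.021, 0], 0],
  [[0.11, -0.027, 0], 0],
  [[0.135, -0.033, 0], 0],
  [[0.16, -0.039, 0], 0],
  [[0.185, -0.045, 0], 0],
  [[0.21, -0.051, 0], 0],
  [[0.235, -0.056, 0], 0],
])

```text
clock: 4.1
ee_pos: [0.5437, -0.2078, 0.0171]
eef_rot: [-0.0, 0.744, 0.668, -0.0]
contact_force: [0.1, -2.1, 0.5]
grip_width: 0.068
finger_force: 0.9
```

```bash
python3 -c "
from h import *
st();bowl()"
```

```text
t 4.1 uv mm [ 114.  -197.1] z 0.0171 w 0.068 F [ 0.1 -2.1  0.5]
turn needed deg (about tool z) -0.02 toolz [-0.  0. -1.] q7 -0.03
bowl uv [ 127.  -217.6] 253 rms 13.51
```

```bash
python3 -c "
from h import *
d=shot('top');i=d['img'][150:350,180:500];cv2.imwrite('pics/t2.png',cv2.resize(i,None,fx=2.4,fy=2.4)[:,:,::-1])
np.save('last.npy',[114.,-138.]);bowl()
"
```

```text
bowl uv [ 112.3 -136.4] 714 rms 6.14
```

View pics/t2.png

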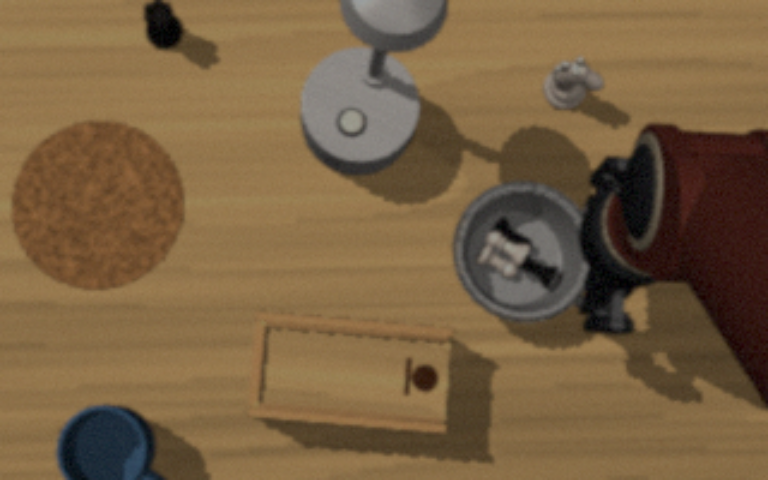

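The bowl sits in the cradle at crop pixel (524,250), with the pawns inside and the path to the gap clear. I'll nudge it onto the centre line and re-measure before it enters.

Request:
carry_out([
  [[0.015, -0.003, 0], 0],
  [[0.035, -0.007, 0], 0],
  [[0.055, -0.011, 0], 0],
  [[0.075, -0.015, 0], 0],
  [[0.095, -0.018, 0], 0],
  [[0.115, -0.018, 0], 0],
  [[0.135, -0.018, 0], 0],
  [[0.145, -0.018, 0], 0],
])

```text
clock: 5.05
ee_pos: [0.5432, -0.1634, 0.0171]
eef_rot: [-0.0, 0.743, 0.669, 0.0]
contact_force: [0.1, -2.4, -0.5]
grip_width: 0.0682
finger_force: 0.8
```

```bash
cat >> h.py <<'E'
def gap(save=None):
    o,r=st();h=bf(o['ee_pos'])*1e3+[0,59]
    d=shot('top',save);W=cloud(d);z=W[...,2];q=np.nan_to_num(bf(W)*1e3,nan=9e3)
    from scipy.optimize import least_squares
    rr=np.hypot(q[...,0]-h[0],q[...,1]-h[1])
    p=q[(z>.045)&(z<.053)&(rr<70)&(rr>48)&(q[...,1]>h[1]-30)&(q[...,0]>46)]
    f=least_squares(lambda c:np.hypot(*(p-c).T)-57,h,loss='soft_l1',f_scale=1)
    lp=q[(z>.058)&(z<.066)&(np.hypot(q[...,0]-222.6,q[...,1]-9.9)<58)]
    g=least_squares(lambda c:np.clip(np.hypot(*(lp-c).T)-50,0,None),[222.6,9.9])
    bx=q[(z>.058)&(z<.07)&(abs(q[...,1])<78)&(q[...,0]<60)&(q[...,0]>20)]
    print('bowl',f.x.round(1),len(p),'rms',np.median(abs(f.fun)).round(2),'v pts',np.ptp(p[:,1]).round(0))
    print('bowl extents u',np.percentile(p[:,0],[.5,99.5]).round(1),'lamp left',np.percentile(lp[:,0],.5).round(1) if len(lp) else None,'box right',[np.percentile(bx[abs(bx[:,1]-c)<15,0],99).round(1) for c in(-60,-20,20,60) if (abs(bx[:,1]-c)<15).any()])
E
python3 -c "
from h import *
gap()"
```

```text
t 5.05 uv mm [ 108.8 -153. ] z 0.0171 w 0.0682 F [ 0.1 -2.4 -0.5]
turn needed deg (about tool z) 0.05 toolz [-0.     0.001 -1.   ] q7 -0.1
bowl [107.5 -96.9] 385 rms 2.55 v pts 88.0
bowl extents u [ 49.2 166.7] lamp left 174.2 box right [np.float64(42.3), np.float64(42.4), np.float64(42.0), np.float64(42.3)]
```

Request:
carry_out([
  [[0.015, 0, 0], 0],
  [[0.035, 0, 0], 0],
  [[0.06, 0, 0], 0],
  [[0.085, 0, 0], 0],
  [[0.11, 0, 0], 0],
  [[0.135, 0, 0], 0],
  [[0.16, 0, 0], 0],
  [[0.185, 0, 0], 0],
  [[0.205, 0, 0], 0],
  [[0.215, 0, 0], 0],
])

```text
clock: 6.1
ee_pos: [0.55, -0.0993, 0.0171]
eef_rot: [-0.0, 0.743, 0.669, 0.0]
contact_force: [-0.0, -1.7, -0.6]
grip_width: 0.0685
finger_force: 0.8
```

```bash
python3 -c "
from h import *
gap()"
```

```text
t 6.1 uv mm [108.8 -88.5] z 0.0171 w 0.0685 F [-0.  -1.7 -0.6]
turn needed deg (about tool z) 0.04 toolz [-0.     0.001 -1.   ] q7 -0.2
bowl [107.4 -32.4] 390 rms 2.62 v pts 89.0
bowl extents u [ 49.8 166.8] lamp left 174.6 box right [np.float64(42.3), np.float64(42.3), np.float64(42.1), np.float64(42.0)]
```

Request:
carry_out([
  [[0.015, 0, 0], 0],
  [[0.035, 0, 0], 0],
  [[0.06, 0, 0], 0],
  [[0.085, 0, 0], 0],
  [[0.11, 0, 0], 0],
  [[0.135, 0, 0], 0],
  [[0.16, 0, 0], 0],
  [[0.185, 0, 0], 0],
  [[0.21, 0, 0], 0],
  [[0.235, 0, 0], 0],
])

```text
clock: 7.15
ee_pos: [0.5575, -0.0297, 0.0171]
eef_rot: [-0.0, 0.744, 0.668, -0.0]
contact_force: [-0.8, -1.2, -0.4]
grip_width: 0.0684
finger_force: 0.8
```

```bash
python3 -c "
from h import *
gap()"
```

```text
t 7.15 uv mm [108.8 -18.5] z 0.0171 w 0.0684 F [-0.8 -1.2 -0.4]
turn needed deg (about tool z) -0.02 toolz [-0.  0. -1.] q7 -0.31
bowl [107.8  37.2] 363 rms 2.49 v pts 89.0
bowl extents u [ 49.4 165.5] lamp left 181.6 box right [np.float64(40.8), np.float64(42.3), np.float64(42.0), np.float64(42.0)]
```

Request:
carry_out([
  [[0.02, 0, 0], 0],
  [[0.045, 0, 0], 0],
  [[0.07, 0, 0], 0],
  [[0.095, 0, 0], 0],
  [[0.12, 0, 0], 0],
  [[0.145, 0, 0], 0],
  [[0.17, 0, 0], 0],
  [[0.195, 0, 0], 0],
  [[0.22, 0, 0], 0],
  [[0.245, 0, 0], 0],
])

```text
clock: 8.2
ee_pos: [0.5653, 0.0434, 0.0171]
eef_rot: [-0.0, 0.744, 0.668, -0.0]
contact_force: [0.2, -1.3, -0.4]
grip_width: 0.0684
finger_force: 0.9
```

Request:
carry_out([
  [[0.02, 0.003, 0], 0],
  [[0.045, 0.008, 0], 0],
  [[0.07, 0.013, 0], 0],
  [[0.095, 0.018, 0], 0],
  [[0.12, 0.023, 0], 0],
  [[0.145, 0.028, 0], 0],
  [[0.17, 0.033, 0], 0],
  [[0.195, 0.038, 0], 0],
  [[0.21, 0.043, 0], 0],
  [[0.22, 0.046, 0], 0],
])

```text
clock: 9.2
ee_pos: [0.586, 0.1077, 0.0171]
eef_rot: [-0.0, 0.744, 0.669, 0.0]
contact_force: [-0.6, -2.6, 0.1]
grip_width: 0.0678
finger_force: 1.0
```

```bash
python3 -c "
from h import *
gap('t3.png')"
```

```text
t 9.2 uv mm [122.7 121.1] z 0.0171 w 0.0678 F [-0.6 -2.6  0.1]
turn needed deg (about tool z) 0.02 toolz [-0.  0. -1.] q7 -0.49
bowl [122.3 176.9] 251 rms 2.41 v pts 66.0
bowl extents u [ 61.6 159.2] lamp left 174.4 box right [np.float64(42.2), np.float64(42.2)]
```

View pics/t3.png

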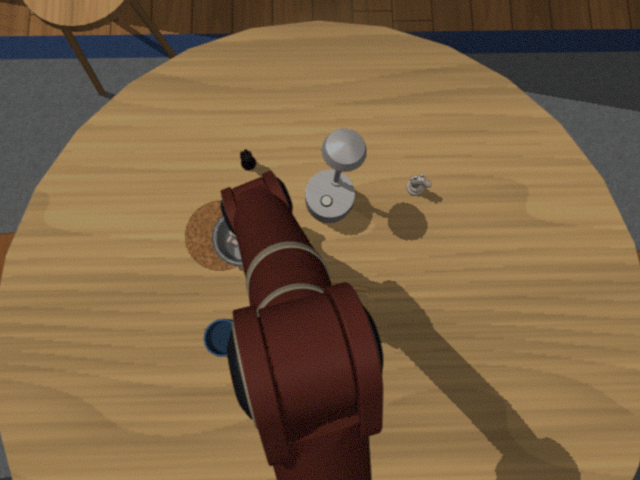

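The bowl has passed the gap and is partly on the mat at (235,240). Rook, knight and cup are undisturbed. One last push of about 52 mm.

Request:
carry_out([
  [[0.015, 0.001, 0], 0],
  [[0.035, 0.003, 0], 0],
  [[0.055, 0.006, 0], 0],
  [[0.075, 0.008, 0], 0],
  [[0.095, 0.01, 0], 0],
  [[0.115, 0.012, 0], 0],
  [[0.135, 0.014, 0], 0],
  [[0.153, 0.014, 0], 0],
  [[0.168, 0.014, 0], 0],
  [[0.174, 0.014, 0], 0],
])

```text
clock: 10.25
ee_pos: [0.5958, 0.1594, 0.0172]
eef_rot: [-0.0, 0.744, 0.669, 0.0]
contact_force: [-0.1, -0.5, 0.0]
grip_width: 0.0684
finger_force: 0.9
```

Request:
carry_out([
  [[0, 0, 0], 0],
  [[0, 0, 0], 0],
  [[-0.03, 0, 0], 0],
  [[-0.08, 0, 0], 0],
  [[-0.14, 0, -0.05], 0],
  [[-0.18, 0, -0.15], 0],
  [[-0.18, 0, -0.3], 0],
  [[-0.18, 0, -0.45], 0],
  [[-0.18, 0, -0.55], 0],
  [[-0.18, 0, -0.55], 0],
])

```text
clock: 11.25
ee_pos: [0.5931, 0.1035, 0.1876]
eef_rot: [0.003, 0.745, 0.668, 0.005]
contact_force: [-0.3, 0.7, -0.1]
grip_width: 0.0685
finger_force: 0.0
```

```bash
python3 -c "
from h import *
st();shot('scene','s4.png');d=shot('top');cv2.imwrite('pics/t4.png',cv2.resize(d['img'][120:380,130:450],None,fx=2.3,fy=2.3)[:,:,::-1])
W=cloud(d);q=np.nan_to_num(bf(W)*1e3,nan=9e3);z=W[...,2]
p=q[(z>.042)&(z<.053)&(np.hypot(q[...,0]-127,q[...,1]-231)<75)];print(len(p),cv2.minEnclosingCircle(p.astype(np.float32)))"
```

```text
t 11.25 uv mm [130.2 117.7] z 0.1876 w 0.0685 F [-0.3  0.7 -0.1]
turn needed deg (about tool z) -0.16 toolz [ 0.011  0.002 -1.   ] q7 -0.43
491 ((124.52049255371094, 234.8125), 60.18275833129883)
```

View pics/s4.png

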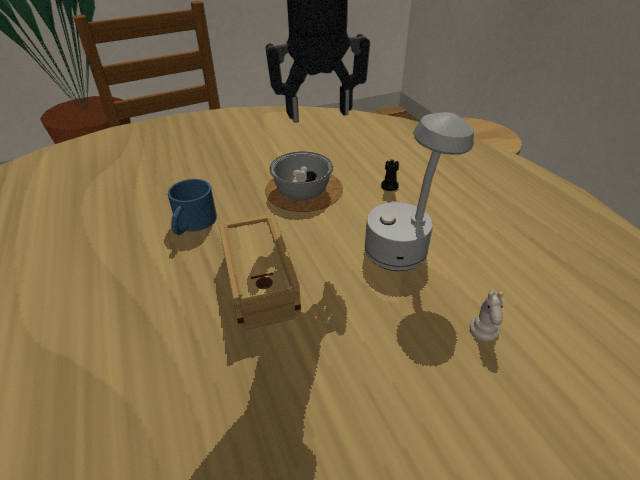

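View pics/t4.png

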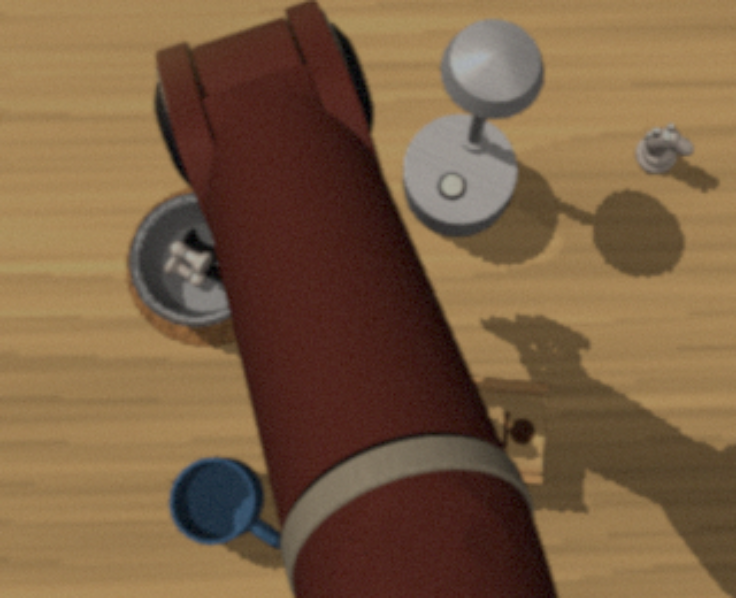

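The bowl stands about central on the mat at scene pixel (302,178) with its pawns inside. The hand is up and clear, and the cup, rook and knight are standing where they were.

```bash
python3 -c "
from h import *
print(finish_job())"
```

```text
the job is handed in; nothing more can be done
None
```

The bowl stands within about 5 mm of the mat's centre (foot wholly on it), pushed through the gap with the pawns still inside and no sign of touching box or lamp; the hand is clear, the knight, rook and cup look undisturbed, and the job is handed in.

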